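Find the loose rack posts by feel and take up their play

ROBOT

A 6-joint arm with a two-finger parallel gripper is mounted at the origin on the work surface. World frame = base frame: x ahead of the robot, y to its left, z up, the work surface at z = 0. Lengths are in m, angles in rad, forces in N, time in s.
With the tool pointing down it reaches from about 0.3 to 0.775 m from the base axis. Payload 14.6 kg.
Tool frame: the origin (TCP) lies midway between the tips of the shut fingers; the grasp point (between the pads) lies 19 mm behind it; z points along the fingers, y is the direction in which the jaws open and shut (so a half turn about z gives the same grasp; the last joint's range is limited). The gripper opens to 94 mm and grips with 3 to 60 N. Pads are 16 mm wide; open, the fingers measure 119 mm over their backs; the gripper's body (75 mm by 177 mm) begins 78 mm behind the grasp point.
Start: joints at [1.167, 0.3, 1.521, -0, 1.321, -0.067], TCP at [0.182, 0.519, 0.205] pointing down, gripper open.
Joint ranges: [-3.03, 3.03], [-0.79, 2.21], [0.23, 2.52], [-1.04, 4.18], [0, 3.07], [-2.55, 2.55]. Speed limits (rad/s): [2.22, 2.22, 2.57, 3.14, 3.14, 3.14].

INTERFACE

Orientations are given as a rotation vector (axis times angle).
In Python, from workcell import robot gives the robot as it stands. The module is installed in compiled form; this text tells all that it offers.
- The arm moves only by the tool carry_out, never from a script. Its argument "series" is text: rows parted by semicolons, each of 7 numbers parted by spaces: the opening, from -1 (shut) to 1 (fully open), so that 0 is half open, then the shift along the tool's x, y, z each as a share of 1 m, from -1 to 1, then the turn, a rotation vector about the tool's x, y, z each as a share of pi rad, from -1 to 1. A call has exactly 8 rows; each row shifts and turns the commanded pose from where the row before left it, along the tool's axes as they then stand; what a row does not reach is not made up. A row lasts 1/10 s, in which the tool goes at most 50 mm and 8.59 degrees, less where a joint would pass 70% of its speed; a pose out of reach is approached as far as the arm can. A call with a number of a shift or a turn outside -1 to 1 is refused whole. A call with a gripper value outside its range is refused whole. The fingers move at their own pace and stop on an object; "newtons" is the grip in N (left out, the last holds). Time passes only in rows, so rows that do not move let the fingers close, or fill a call up. It gives the time, the measured TCP pose, the force and the opening at its end, in the units of the state.
- robot.read_state(): the state, without advancing time (a new reading comes with each control period).
- robot.camera(name): name is "scene" or "side" or "wrist"; returns (picture, depth): 420x560x3 uint8, blue, green, red; 420x560 float32, m along the optical axis (not along the pixel's ray), 0 where there is no reading.
- robot.calibration(name): a dict with "intrinsics" (3x3 intrinsics, pixels), "T" (4x4, takes a point from camera to world coordinates). Camera axes: x right, y down, z forward; pixel columns grow to the right and rows downward; lengths in m; the calibration is good to about 2 mm. A picture is of the moment at which its call begins: read the wrist's pose just before it. calibration takes no time and is no camera call; for the wrist camera it gives the pose at the moment of the call.
- robot.job_done(): hands the job in, once; it reports no verdict.
Trained networks look in the newest picture that a camera, given by its name, has taken for a name from the list of things; names that differ only in an ending like _2 or _b are one class to them, and where a whole thing is asked for, a point or a joint stands for the part that bears it (a point fixed in the world has none). Each returns a list of dicts, best first, with "p" (0 to 1); they miss things now and then, are a little off and sometimes report something else, mostly with a low value. They report only what shows in the picture. A call takes as long as a camera call.
- robot.trace(camera, label): "pixels" (420x560 bool, what is visible of it) and "uv" ([column, row] in pixels, amid what is visible of it).
- robot.tip_of(camera, label): "uv" ([column, row] in pixels: a listed point, or the origin of a listed thing).
The state is a dict: "time_s": time; "qpos": joint angles; "joint_velocities": joint speeds; "tau": joint torques, N m; "ee_pos": TCP position; "tcp_rot": TCP orientation; "wrist_force": force on the tool from outside, world axes, zero at the start; "ft_torque": the same for the moment, N m; "grip_width": finger opening in m.
Only numpy, scipy, OpenCV 4.12 (cv2) and the standard library are available. Lean on these libraries where they do the work, as an engineer would, in place of code of your own. Each camera call takes 0.05 s, during which the arm holds its last target. There are 200 camera calls.

TASK

Two of the four upright posts on the tray-rack rail are loose in their feet. Take posts near the top and gently rock them along the rail, to the robot's left and then to the right, to feel which have play, without forcing one that stands firm; push the grey collar of each loose post fully down so that it stands upright and firm. Leave the collars of the two sound posts where they are, leave the tin, tub and jar alone, and let go.

Things in the scene. Friction and masses are not known exactly. Their poses are not given: they have to be found in the camera images.
- rail: flat aluminium base rail fixed to the table, 110 x 430 x 10 mm; origin at the centre of its underside, y axis along its length and the row of posts (+y to the robot's left), x across it, away from the robot. Four alike grey feet, 74 x 74 mm, stand on it 110 mm apart, tops 36 mm above the table, each with a cone (54 to 46 mm diameter) up to 54 mm above the table
- post_1 (a point): centre of the top of the post nearest the robot's left (rail frame 0, +165 mm), 140 mm above the table; fixed to the rail, does not follow a leaning post. Posts are round steel, 25 mm diameter, and lean only along the rail. Take one by its bare part above the collar, within 30 mm of the top. The four posts, feet and collars look alike
- post_2 (a point): the same point for the second post from the left (rail frame 0, +55 mm). Each post carries a round grey plastic collar with a black line, 56 mm diameter, 22 mm high, its top face 92 mm above the table at the top of its travel and 76 mm when fully home
- post_3 (a point): the same point for the third post from the left (rail frame 0, -55 mm)
- post_4 (a point): the same point for the post nearest the robot's right (rail frame 0, -165 mm)
- flex_a (a joint): springy give (rad) of post a (loose) in its foot, about an axis 25 mm above the table; 0 unloaded, positive when pushed to the robot's left along the rail; springs back. All posts alike, 60 N m per rad (10 N near the top: 0.017 rad, 1.7 mm there). 0.03 rad (18 N at 100 mm above the axis) is forcing it. Its place in the row is not told, and changes
- flex_b (a joint): springy give (rad) of post b (loose) in its foot, about an axis 25 mm above the table; 0 unloaded, positive when pushed to the robot's left along the rail; springs back. All posts alike, 60 N m per rad (10 N near the top: 0.017 rad, 1.7 mm there). 0.03 rad (18 N at 100 mm above the axis) is forcing it. Its place in the row is not told, and changes
- flex_c (a joint): springy give (rad) of post c (sound) in its foot, about an axis 25 mm above the table; 0 unloaded, positive when pushed to the robot's left along the rail; springs back. All posts alike, 60 N m per rad (10 N near the top: 0.017 rad, 1.7 mm there). 0.03 rad (18 N at 100 mm above the axis) is forcing it. Its place in the row is not told, and changes
- flex_d (a joint): springy give (rad) of post d (sound) in its foot, about an axis 25 mm above the table; 0 unloaded, positive when pushed to the robot's left along the rail; springs back. All posts alike, 60 N m per rad (10 N near the top: 0.017 rad, 1.7 mm there). 0.03 rad (18 N at 100 mm above the axis) is forcing it. Its place in the row is not told, and changes
- play_a (a joint): lean (rad) of loose post a in its slack, about an axis 25 mm above the table: 0 upright, positive to the robot's left, free to 0.07 each way (7 mm at 100 mm above the axis; about 1 N drag near the top), then a stop. Stays where left; starts within 0.005. Pushing its collar home narrows the slack to 0.004 and uprights it. Its place in the row is not told, and changes
- play_b (a joint): lean (rad) of loose post b in its slack, about an axis 25 mm above the table: 0 upright, positive to the robot's left, free to 0.07 each way (7 mm at 100 mm above the axis; about 1 N drag near the top), then a stop. Stays where left; starts within 0.005. Pushing its collar home narrows the slack to 0.004 and uprights it. Its place in the row is not told, and changes
- collar_a (a joint): how far (m) the collar of post a (loose) has slid down: 0 at the top of its travel, 0.016 fully home on its stop; starts from 0 to 0.004. Slides stiffly (about 8 N all the way) and stays where left; it can be pressed down on its top face with the fingers astride the post. Its place in the row is not told, and changes
- collar_b (a joint): how far (m) the collar of post b (loose) has slid down: 0 at the top of its travel, 0.016 fully home on its stop; starts from 0 to 0.004. Slides stiffly (about 8 N all the way) and stays where left; it can be pressed down on its top face with the fingers astride the post. Its place in the row is not told, and changes
- collar_c (a joint): how far (m) the collar of post c (sound) has slid down: 0 at the top of its travel, 0.016 fully home on its stop; starts from 0 to 0.004. Slides stiffly (about 8 N all the way) and stays where left; it can be pressed down on its top face with the fingers astride the post. Its place in the row is not told, and changes
- collar_d (a joint): how far (m) the collar of post d (sound) has slid down: 0 at the top of its travel, 0.016 fully home on its stop; starts from 0 to 0.004. Slides stiffly (about 8 N all the way) and stays where left; it can be pressed down on its top face with the fingers astride the post. Its place in the row is not told, and changes
- tin: steel tin can with a paper band, 80 mm diameter, 110 mm tall, loose on the table; origin at the centre of its underside
- tub: white plastic bowl-shaped tub, 100 mm diameter, 70 mm tall, loose on the table; origin at the centre of its underside
- jar: amber glass jar with a steel cap, 70 mm diameter, 100 mm tall, loose on the table; origin at the centre of its underside

How it is judged:
On the way, in this order (a step that is already met when the one before it is completed fails the run):
1. a loose post has been rocked to the robot's left, well into its slack (value of joint any of play_a, play_b above 0.045 rad), for 0.1 s.
2. then one has been rocked to the robot's right, well into its slack (value of joint any of play_a, play_b below -0.045 rad), for 0.1 s.
3. the collar of a loose post is pushed down fully home (value of joint any of collar_a, collar_b above 0.0135 m), for 0.2 s.
At the end, for the whole second after the job is handed in: The collars of both loose posts are fully home (at least 13.5 of their 16 mm down) and these posts upright within 0.02 rad; the sound posts' collars are still up (less than 8 mm down); the tin, tub and jar are at rest within 25 mm of where they stood (value of joint each of collar_a, collar_b above 0.0135 m and value of joint play_a between -0.02 and 0.02 rad and value of joint play_b between -0.02 and 0.02 rad and value of joint each of collar_c, collar_d below 0.008 m and linear speed of each of tin, tub, jar below 0.02 m/s and distance of each of tin, tub, jar from where it was at the start of the episode below 0.025 m); the robot touches nothing.
It fails at once if a post forced sideways (over 18 N at 100 mm above its axis: give over 0.03) (value of joint any of flex_a, flex_b, flex_c, flex_d above 0.03 rad or value of joint any of flex_a, flex_b, flex_c, flex_d below -0.03 rad).
It fails at once if the collar of a sound post pushed down (to 8 mm or more) (value of joint any of collar_c, collar_d above 0.008 m).
It fails at once if tin, tub or jar disturbed (moved over 25 mm) (distance of any of tin, tub, jar from where it was at the start of the episode above 0.025 m).
It also fails if it takes over 72 s, if anything falls off the work surface, if the arm or the gripper's body presses on something with over 40 N, if the wrist force passes 120 N, or if a joint passes its speed limit or range.

## Working session

There is one attempt and no reset: what is moved stays moved. The work goes in short steps, Python scripts to look and compute and a tool call to move; the robot and the scene stay as the last step left them, time stands still between calls to the robot, and variables do not carry over. Pictures are saved under pics/ and viewed, about 8 in all and at most 12, crops included, and the job is handed in when it is done.

Besides the shell and the picture viewer there is one more tool, called after "Request:" by a JSON object that holds its "name" and its "arguments". carry_out: Moves the arm, as the interface text tells. Shift numbers are shares of 1 m and turn numbers shares of pi rad, none past 1 either way. Its arguments: {"type":"object","properties":{"series":{"type":"string"},"newtons":{"type":"number"}},"required":["series"]}

```bash
mkdir -p pics; cat > h.py <<'E'
import numpy as np, cv2
from workcell import robot
from scipy.spatial.transform import Rotation as R
def world(cam,uv,d=None,z=None):
    c=robot.calibration(cam);K=c["intrinsics"];T=c["T"]
    r=np.linalg.solve(K,[uv[0],uv[1],1.])
    if z is not None:
        rw=T[:3,:3]@r; return T[:3,3]+rw*(z-T[2,3])/rw[2]
    return T[:3,:3]@(r*d)+T[:3,3]
def pix(cam,p):
    c=robot.calibration(cam);q=np.linalg.inv(c["T"])@np.append(p,1);q=c["intrinsics"]@q[:3];return q[:2]/q[2]
E
python3 - <<'E'
from h import *
np.set_printoptions(precision=4,suppress=True)
s=robot.read_state();print(s)
for cam in("scene","side"):
    im,d=robot.camera(cam);cv2.imwrite(f"pics/{cam}0.png",im)
    print(cam,robot.calibration(cam)["T"])
    for l,z in(("rail",0),("post_1",.14),("tin",0),("tub",0),("jar",0)):
        for o in robot.tip_of(cam,l): print(l,round(o["p"],2),np.round(o["uv"]),world(cam,o["uv"],z=z))
E
```

```text
{'time_s': 0.0, 'qpos': array([ 1.1674,  0.3005,  1.5216, -0.    ,  1.3207, -0.0666]), 'joint_velocities': array([-0.001 ,  0.0012, -0.0004,  0.0011, -0.0026, -0.0008]), 'tau': array([  0.0007, -53.1813, -35.2731,   0.0708,   0.0244,  -0.0001]), 'ee_pos': array([0.1817, 0.5188, 0.2049]), 'tcp_rot': array([-0.5265, -3.0969,  0.0018]), 'wrist_force': array([-0.1125,  0.1738, -0.2372]), 'ft_torque': array([ 0.049 , -0.0032,  0.0209]), 'grip_width': 0.09409378759728966}
scene [[-0.6944  0.597  -0.4016  1.1579]
 [ 0.7195  0.5759 -0.388   0.5283]
 [-0.0003 -0.5584 -0.8295  1.2419]
 [ 0.      0.      0.      1.    ]]
rail 0.57 [288. 221.] [ 0.5672 -0.0086  0.    ]
post_1 0.94 [274. 184.] [ 0.5688 -0.063   0.14  ]
post_1 0.9 [302. 206.] [0.5708 0.0448 0.14  ]
post_1 0.55 [334. 227.] [0.5613 0.153  0.14  ]
tin 0.84 [401. 283.] [0.4971 0.3637 0.    ]
tub 0.71 [201. 148.] [ 0.5577 -0.4285  0.    ]
jar 0.74 [225. 246.] [ 0.761 -0.082  0.   ]
side [[ 0.9452 -0.2143  0.2464  0.2822]
 [-0.3266 -0.6152  0.7176 -0.911 ]
 [-0.0022 -0.7587 -0.6514  0.9279]
 [ 0.      0.      0.      1.    ]]
rail 0.74 [280. 247.] [ 0.5798 -0.0115  0.    ]
post_1 0.92 [294. 254.] [ 0.5582 -0.178   0.14  ]
post_1 0.86 [284. 220.] [ 0.5719 -0.0646  0.14  ]
post_1 0.6 [269. 192.] [0.5733 0.0515 0.14  ]
tin 0.82 [214. 171.] [0.4949 0.3763 0.    ]
tub 0.64 [327. 392.] [ 0.5361 -0.4315  0.    ]
jar 0.76 [353. 247.] [ 0.7609 -0.0741  0.    ]
```

```bash
python3 - <<'E'
from h import *
np.set_printoptions(precision=4,suppress=True)
ims=[]
for cam in("scene","side"):
    im,d=robot.camera(cam);ims.append(im)
    c=robot.calibration(cam);v,u=np.nonzero(d>0);dd=d[v,u]
    P=(np.linalg.solve(c["intrinsics"],np.vstack([u,v,np.ones(len(u))]))*dd).T@c["T"][:3,:3].T+c["T"][:3,3]
    for i in range(4):
        c0=np.array([.566,-.01+.165-.11*i])
        m=(np.linalg.norm(P[:,:2]-c0,axis=1)<.035)
        t=m&(P[:,2]>.134);k=m&(P[:,2]>.07)&(P[:,2]<.1)
        print(cam,i+1,t.sum(),P[t].mean(0),(P[t].min(0)+P[t].max(0))/2, "collar",k.sum(),np.median(P[k],0), np.percentile(P[k][:,2],90))
cv2.imwrite("pics/a.png",np.hstack([cv2.resize(i[100:400,130:430],(400,400),interpolation=cv2.INTER_CUBIC) for i in ims]))
E
```

```text
scene 1 63 [0.5799 0.1577 0.1399] [0.5788 0.1579 0.1405] collar 178 [0.583  0.1659 0.0907] 0.09402263890723117
scene 2 56 [0.5743 0.0481 0.1396] [0.5738 0.0472 0.1389] collar 214 [0.5828 0.0567 0.09  ] 0.09361691145561327
scene 3 57 [ 0.5699 -0.0612  0.1398] [ 0.5694 -0.0616  0.1402] collar 221 [ 0.5786 -0.0525  0.0907] 0.09461083807144988
scene 4 51 [ 0.565  -0.1709  0.1399] [ 0.5649 -0.1728  0.1402] collar 211 [ 0.5724 -0.1615  0.088 ] 0.09276438251636399
side 1 54 [0.5791 0.1536 0.1386] [0.5794 0.1559 0.138 ] collar 214 [0.57   0.1428 0.0886] 0.09321175357689242
side 2 64 [0.5735 0.0435 0.1386] [0.5741 0.0448 0.1383] collar 292 [0.5678 0.0327 0.0887] 0.09260124844057396
side 3 69 [ 0.5686 -0.0667  0.139 ] [ 0.5693 -0.0643  0.1386] collar 343 [ 0.5629 -0.0765  0.0899] 0.09346596452349785
side 4 86 [ 0.5633 -0.1759  0.139 ] [ 0.564  -0.1739  0.1386] collar 388 [ 0.5576 -0.1855  0.087 ] 0.09095578964001974
```

View pics/a.png

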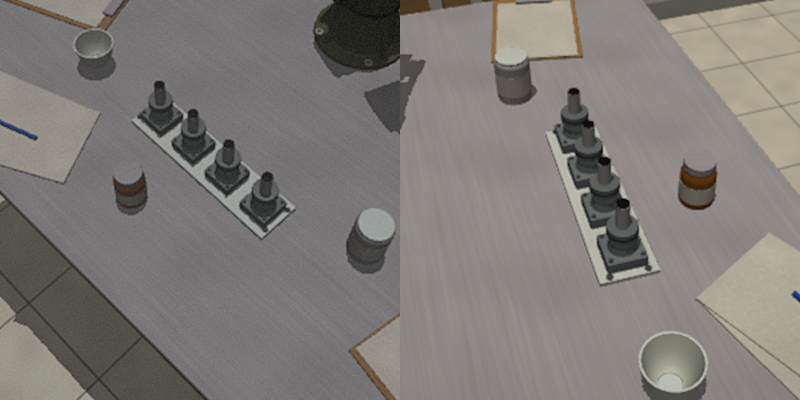

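Request:
{"name": "carry_out", "arguments": {"series": "1 0 0 0 0 0 0.047; 1 0 0 0 0 0 0.047; 1 0 0 0 0 0 0.047; 1 0 0 0 0 0 0.047; 1 0 0 0 0 0 0.047; 1 0 0 0 0 0 0.047; 1 0 0 0 0 0 0.047; 1 0 0 0 0 0 0.047", "newtons": 4}}

```text
time_s: 1.5
ee_pos: [0.1818, 0.5191, 0.2055]
tcp_rot: [-2.169, -2.273, 0.0]
wrist_force: [0.2, -0.5, -0.3]
grip_width: 0.0941
```

```bash
cat >> h.py <<'E'
POST=dict(zip((1,2,3,4),[(.5795,.1565),(.574,.046),(.5693,-.0635),(.5643,-.1735)]))
def rep(target=None,yaw=-.046):
    np.set_printoptions(precision=4,suppress=True)
    s=robot.read_state();M=R.from_rotvec(s["tcp_rot"])
    want=R.from_matrix(np.array([[np.sin(yaw),np.cos(yaw),0],[np.cos(yaw),-np.sin(yaw),0],[0,0,-1]]) @ np.eye(3))
    m=np.zeros((3,3));y=np.array([np.cos(yaw),np.sin(yaw),0]);z=np.array([0,0,-1.]);m=np.c_[np.cross(y,z),y,z]
    print("t",s["time_s"],"p",s["ee_pos"],"f",s["wrist_force"],"w",s["grip_width"],"q",s["qpos"])
    print("turn share",(M.inv()*R.from_matrix(m)).as_rotvec()/np.pi, "axes x,y",M.as_matrix()[:,0],M.as_matrix()[:,1])
    if target is not None: print("shift now",M.inv().apply(np.array(target)-s["ee_pos"]),"shift after turn",m.T@(np.array(target)-s["ee_pos"]))
E
sed -i '/want=/d' h.py
python3 -c "
from h import *
rep((*POST[2],.2))"
```

```text
t 1.5 p [0.1818 0.5191 0.2055] f [ 0.2212 -0.4719 -0.2599] w 0.09407921623018407 q [1.1674 0.2999 1.521  0.     1.3207 1.1207]
turn share [-0.      0.      0.0295] axes x,y [-0.0467  0.9989 -0.    ] [ 0.9989  0.0467 -0.    ]
shift now [-0.4909  0.3697  0.0055] shift after turn [-0.4545  0.4136  0.0055]
```

Request:
{"name": "carry_out", "arguments": {"series": "1 0 0 0 0 0 0.0295; 1 -0.034 0.031 0 0 0 0; 1 -0.034 0.031 0 0 0 0; 1 -0.034 0.031 0 0 0 0; 1 -0.034 0.031 0 0 0 0; 1 -0.034 0.031 0 0 0 0; 1 -0.034 0.031 0 0 0 0; 1 -0.034 0.031 0 0 0 0"}}

```text
time_s: 2.3
ee_pos: [0.39, 0.271, 0.2057]
tcp_rot: [2.265, 2.177, 0.001]
wrist_force: [0.4, 0.7, 0.1]
grip_width: 0.0938
```

Request:
{"name": "carry_out", "arguments": {"series": "1 -0.034 0.031 0 0 0 0; 1 -0.034 0.031 0 0 0 0; 1 -0.034 0.031 0 0 0 0; 1 -0.034 0.031 0 0 0 0; 1 -0.034 0.031 0 0 0 0; 1 -0.034 0.031 0 0 0 0; 1 0 0 0 0 0 0; 1 0 0 0 0 0 0"}}

```text
time_s: 3.1
ee_pos: [0.5669, 0.0608, 0.205]
tcp_rot: [-2.267, -2.174, 0.001]
wrist_force: [-1.4, 0.3, -0.1]
grip_width: 0.0943
```

```bash
python3 -c "
from h import *
rep((*POST[2],.2))
im,d=robot.camera('wrist');cv2.imwrite('pics/w1.png',im)
for i in POST: print(i,pix('wrist',(*POST[i],.14)))
for o in robot.tip_of('wrist','post_1'): print(o['p'],o['uv'],world('wrist',o['uv'],z=.14))
"
```

```text
t 3.1 p [0.5669 0.0608 0.205 ] f [-1.3675  0.3211 -0.1133] w 0.0943472417967532 q [0.0426 0.3456 1.4619 0.0001 1.3349 0.084 ]
turn share [-0.0003 -0.      0.0014] axes x,y [0.0415 0.9991 0.0001] [ 0.9991 -0.0415 -0.0008]
shift now [-0.0145  0.0078  0.005 ] shift after turn [-0.0145  0.0078  0.005 ]
1 [297.2909  82.8479]
2 [294.3782 240.6099]
3 [292.9364 368.4737]
4 [291.4159 475.5669]
0.78 [295.5, 239.7] [0.5747 0.0471 0.14  ]
```

View pics/w1.png

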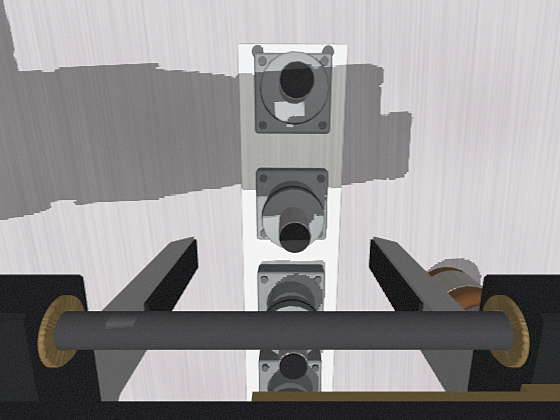

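Request:
{"name": "carry_out", "arguments": {"series": "0 -0.0145 0.0075 0.03 0 0 0.0014; 0 0 0 0.03 0 0 0; 0 0 0 0.03 0 0 0; 0 0 0 0.008 0 0 0; -1 0 0 0 0 0 0; -1 0 0 0 0 0 0; -1 0 0 0 0 0 0; -1 0 0 0 0 0 0", "newtons": 4}}

```text
time_s: 4.0
ee_pos: [0.5742, 0.0467, 0.1087]
tcp_rot: [2.269, 2.171, 0.002]
wrist_force: [-0.9, 0.3, 0.1]
grip_width: 0.0335
```

```bash
python3 -c "
from h import *
rep((*POST[2],.107))
"
```

```text
t 4.0 p [0.5742 0.0467 0.1087] f [-0.866   0.3038  0.1065] w 0.0335060711878632 q [0.0176 0.4505 1.5504 0.     1.1388 0.0617]
turn share [ 0.0006 -0.      0.0006] axes x,y [0.0442 0.999  0.0001] [ 0.999  -0.0442  0.0019]
shift now [-0.0007 -0.0001  0.0017] shift after turn [-0.0007 -0.0001  0.0017]
```

Finish closing, then nudge 1.5 mm left.

Request:
{"name": "carry_out", "arguments": {"series": "-1 0 0 0 0 0 0; -1 0 0 0 0 0 0; -1 0 0 0 0 0 0; -1 0.0005 0 0 0 0 0; -1 0.0005 0 0 0 0 0; -1 0.0005 0 0 0 0 0; -1 0 0 0 0 0 0; -1 0 0 0 0 0 0", "newtons": 4}}

```text
time_s: 4.8
ee_pos: [0.5742, 0.048, 0.1079]
tcp_rot: [2.27, 2.171, 0.001]
wrist_force: [2.0, -1.1, 5.3]
grip_width: 0.0246
```

Request:
{"name": "carry_out", "arguments": {"series": "-1 0.0005 0 0 0 0 0; -1 0.0005 0 0 0 0 0; -1 0.0005 0 0 0 0 0; -1 0.0005 0 0 0 0 0; -1 0 0 0 0 0 0; -1 0 0 0 0 0 0; -1 0 0 0 0 0 0; -1 0 0 0 0 0 0"}}

```text
time_s: 5.6
ee_pos: [0.574, 0.0501, 0.1076]
tcp_rot: [2.27, 2.171, 0.001]
wrist_force: [3.7, -1.1, 4.7]
grip_width: 0.0249
```

Request:
{"name": "carry_out", "arguments": {"series": "-1 0.0005 0 0 0 0 0; -1 0.0005 0 0 0 0 0; -1 0.0005 0 0 0 0 0; -1 0.0005 0 0 0 0 0; -1 0.0003 0 0 0 0 0; -1 0 0 0 0 0 0; -1 0 0 0 0 0 0; -1 0 0 0 0 0 0"}}

```text
time_s: 6.4
ee_pos: [0.5739, 0.0524, 0.1074]
tcp_rot: [-2.27, -2.172, 0.0]
wrist_force: [3.9, 0.1, 3.6]
grip_width: 0.025
```

```bash
python3 -c "
from h import *
rep((*POST[2],.107))
im,d=robot.camera('side');u=pix('side',(*POST[2],.1)).astype(int)
cv2.imwrite('pics/s1.png',cv2.resize(im[u[1]-60:u[1]+70,u[0]-80:u[0]+80],None,fx=4,fy=4,interpolation=cv2.INTER_CUBIC))
"
```

```text
t 6.4 p [0.5739 0.0524 0.1074] f [3.9006 0.0698 3.5847] w 0.024950628143545227 q [0.0274 0.4537 1.5491 0.     1.139  0.0718]
turn share [-0.     -0.      0.0005] axes x,y [0.0443 0.999  0.    ] [ 0.999  -0.0443 -0.0001]
shift now [-0.0064  0.0003  0.0004] shift after turn [-0.0064  0.0004  0.0004]
```

View pics/s1.png

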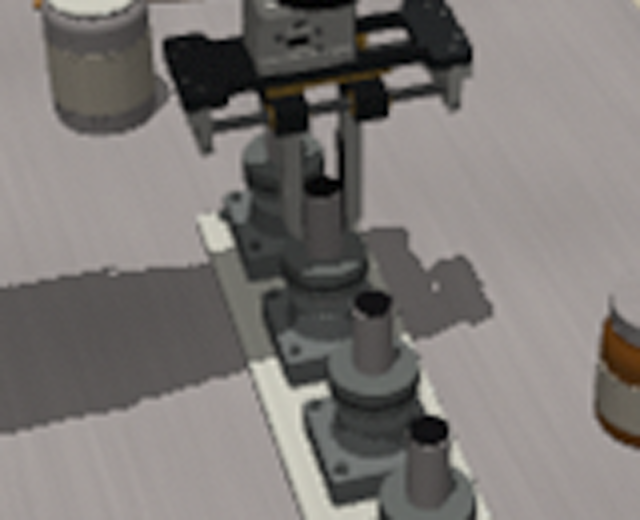

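Request:
{"name": "carry_out", "arguments": {"series": "-1 -0.002 0 0 0 0 0; -1 -0.002 0 0 0 0 0; -1 -0.002 0 0 0 0 0; -1 -0.002 0 0 0 0 0; -1 -0.002 0 0 0 0 0; -1 -0.001 0 0 0 0 0; -1 0 0 0 0 0 0; -1 0 0 0 0 0 0"}}

```text
time_s: 7.25
ee_pos: [0.5734, 0.0413, 0.1072]
tcp_rot: [-2.27, -2.171, 0.001]
wrist_force: [3.9, 0.5, -1.1]
grip_width: 0.0252
```

Request:
{"name": "carry_out", "arguments": {"series": "-1 -0.0003 0 0 0 0 0; -1 0 0 0 0 0 0; -1 0 0 0 0 0 0; -1 0 0 0 0 0 0; -1 0.001 0 0 0 0 0; -1 0.002 0 0 0 0 0; -1 0.0015 0 0 0 0 0; -1 0.001 0 0 0 0 0"}}

```text
time_s: 8.05
ee_pos: [0.5737, 0.0466, 0.1074]
tcp_rot: [2.27, 2.172, -0.0]
wrist_force: [3.0, -1.7, -0.6]
grip_width: 0.0252
```

Request:
{"name": "carry_out", "arguments": {"series": "-0.23 0 0 0 0 0 0; -0.23 0 0 0 0 0 0; -0.23 0 0 0.005 0 0 0; -0.23 0 0 0.005 0 0 0; -0.23 0 0 0.005 0 0 0; -0.23 0 0 0.005 0 0 0; -0.23 0 0 0.003 0 0 0; -0.23 0 0 0 0 0 0", "newtons": 20}}

```text
time_s: 8.85
ee_pos: [0.5736, 0.0466, 0.0841]
tcp_rot: [-2.27, -2.171, 0.0]
wrist_force: [-0.6, 0.3, 0.2]
grip_width: 0.0361
```

Request:
{"name": "carry_out", "arguments": {"series": "-0.23 0 0 0.003 0 0 0; -0.23 0 0 0.003 0 0 0; -0.23 0 0 0.002 0 0 0; -0.23 0 0 0.001 0 0 0; -0.23 0 0 0 0 0 0; -0.23 0 0 0 0 0 0; -0.23 0 0 0 0 0 0; -0.23 0 0 0 0 0 0"}}

```text
time_s: 9.65
ee_pos: [0.5738, 0.0466, 0.0761]
tcp_rot: [2.27, 2.171, 0.001]
wrist_force: [-3.2, 0.2, 9.9]
grip_width: 0.0361
```

Request:
{"name": "carry_out", "arguments": {"series": "-0.23 0 0 0.0015 0 0 0; -0.23 0 0 0.001 0 0 0; -0.23 0 0 0 0 0 0; -0.23 0 0 0 0 0 0; -0.23 0 0 0 0 0 0; -0.23 0 0 0 0 0 0; -0.23 0 0 0 0 0 0; -0.23 0 0 0 0 0 0"}}

```text
time_s: 10.45
ee_pos: [0.5743, 0.0466, 0.0756]
tcp_rot: [2.269, 2.171, 0.003]
wrist_force: [-11.5, 0.1, 30.1]
grip_width: 0.0363
```

Request:
{"name": "carry_out", "arguments": {"series": "-0.1 0 0 -0.02 0 0 0; 0 0 0 -0.04 0 0 0; 0 0 0 -0.035 0 0 0; 0 -0.04 0 0 0 0 0; 0 -0.04 0 0 0 0 0; 0 -0.03 0 0 0 0 0; 0 0 0 0 0 0 0; 0 0 0 0 0 0 0", "newtons": 4}}

```text
time_s: 11.25
ee_pos: [0.5687, -0.0635, 0.1676]
tcp_rot: [-2.271, -2.17, 0.0]
wrist_force: [-0.3, 0.4, -0.0]
grip_width: 0.0473
```

```bash
python3 -c "
from h import *
rep((*POST[3],.109))
im,d=robot.camera('wrist');cv2.imwrite('pics/w2.png',im)
for i in POST: print(i,pix('wrist',(*POST[i],.14)))
for o in robot.tip_of('wrist','post_1'): print(o['p'],o['uv'],world('wrist',o['uv'],z=.14))
"
```

```text
t 11.25 p [ 0.5687 -0.0635  0.1676] f [-0.3375  0.3531 -0.0078] w 0.04732026755257888 q [-0.1752  0.3818  1.5019  0.0002  1.2583 -0.1298]
turn share [-0.0001 -0.0001  0.0002] axes x,y [0.0455 0.999  0.0002] [ 0.999  -0.0455 -0.0004]
shift now [-0.      0.0006  0.0586] shift after turn [-0.      0.0006  0.0586]
1 [ 285.7548 -201.2172]
2 [284.2407  48.6916]
3 [284.2914 237.6922]
4 [283.9345 387.4996]
```

View pics/w2.png

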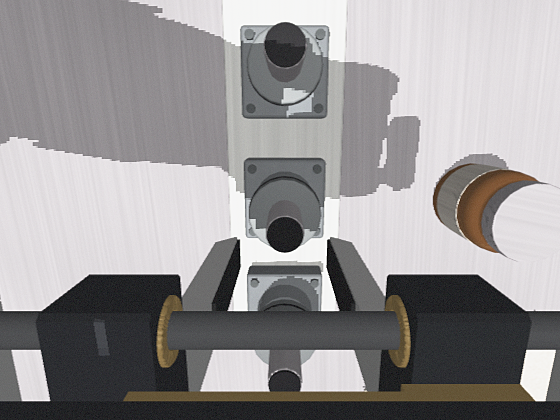

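Request:
{"name": "carry_out", "arguments": {"series": "0 0 0.0005 0.03 0 0 0; -0.3 0 0 0.0285 0 0 0; -0.3 0 0 0 0 0 0; -1 0 0 0 0 0 0; -1 0 0 0 0 0 0; -1 0 0 0 0 0 0; -1 0 0 0 0 0 0; -1 0 0 0 0 0 0", "newtons": 4}}

```text
time_s: 12.15
ee_pos: [0.5698, -0.0634, 0.1106]
tcp_rot: [2.269, 2.171, 0.002]
wrist_force: [-0.9, 1.9, 6.1]
grip_width: 0.0247
```

Request:
{"name": "carry_out", "arguments": {"series": "-1 0 0 0 0 0 0; -1 0 0 0 0 0 0; -1 0.0005 0 0 0 0 0; -1 0.0005 0 0 0 0 0; -1 0.0005 0 0 0 0 0; -1 0 0 0 0 0 0; -1 0 0 0 0 0 0; -1 0 0 0 0 0 0"}}

```text
time_s: 12.95
ee_pos: [0.5698, -0.0621, 0.1103]
tcp_rot: [2.269, 2.171, 0.001]
wrist_force: [-0.3, -1.1, 6.0]
grip_width: 0.0246
```

Request:
{"name": "carry_out", "arguments": {"series": "-1 0.0005 0 -0.001 0 0 0; -1 0.0005 0 -0.0005 0 0 0; -1 0.0005 0 0 0 0 0; -1 0.0005 0 0 0 0 0; -1 0 0 0 0 0 0; -1 0 0 0 0 0 0; -1 0 0 0 0 0 0; -1 0 0 0 0 0 0"}}

```text
time_s: 13.75
ee_pos: [0.5694, -0.0598, 0.1108]
tcp_rot: [-2.27, -2.172, 0.0]
wrist_force: [1.5, -1.0, -6.2]
grip_width: 0.025
```

Request:
{"name": "carry_out", "arguments": {"series": "-1 -0.0015 0 0.001 0 0 0; -1 -0.0015 0 0 0 0 0; -1 -0.0015 0 0 0 0 0; -1 -0.0015 0 0 0 0 0; -1 -0.001 0 0 0 0 0; -1 0 0 0 0 0 0; -1 0 0 0 0 0 0; -1 0 0 0 0 0 0"}}

```text
time_s: 14.55
ee_pos: [0.5693, -0.0669, 0.1102]
tcp_rot: [2.27, 2.171, 0.0]
wrist_force: [0.7, 1.0, 4.8]
grip_width: 0.025
```

Request:
{"name": "carry_out", "arguments": {"series": "-1 0.0015 0 0 0 0 0; -1 0.0015 0 0 0 0 0; -1 0.0004 0 0 0 0 0; 0 0 0 0 0 0 0; 0 0 0 0 0 0 0; 0 0 0 0 0 0 0; 0 0 0 -0.025 0 0 0; 0 0 0 -0.035 0 0 0"}}

```text
time_s: 15.35
ee_pos: [0.5684, -0.0633, 0.1689]
tcp_rot: [-2.268, -2.169, 0.004]
wrist_force: [0.8, 0.7, 0.3]
grip_width: 0.0469
```

Request:
{"name": "carry_out", "arguments": {"series": "0 -0.04 0 0 0 0 0; 0 -0.04 0 0 0 0 0; 0 -0.03 0 0 0 0 0; 0 0 0 0 0 0 0; 0 0 0 0 0 0 0; 0 0 0 0.03 0 0 0; -0.3 0 0 0.028 0 0 0; -0.3 0 0 0 0 0 0"}}

```text
time_s: 16.15
ee_pos: [0.563, -0.1714, 0.1086]
tcp_rot: [-2.265, -2.169, 0.004]
wrist_force: [0.1, 0.4, 0.9]
grip_width: 0.0351
```

```bash
python3 -c "
from h import *
rep((*POST[4],.109))"
```

```text
t 16.15 p [ 0.563  -0.1714  0.1086] f [0.0702 0.4185 0.873 ] w 0.03513228224111599 q [-0.3579  0.4806  1.5059  0.0002  1.1612 -0.315 ]
turn share [-0.0018 -0.0006  0.001 ] axes x,y [0.043  0.9991 0.002 ] [ 0.9991 -0.043  -0.0058]
shift now [-0.002   0.0014 -0.0004] shift after turn [-0.002   0.0014 -0.0004]
```

Request:
{"name": "carry_out", "arguments": {"series": "-0.3 -0.002 0.0012 0 -0.0018 -0.0006 0.001; -0.3 0 0 0 0 0 0; -1 0 0 0 0 0 0; -1 0 0 0 0 0 0; -1 0 0 0 0 0 0; -1 0 0 0 0 0 0; -1 0 0 0 0 0 0; -1 0 0 0 0 0 0"}}

```text
time_s: 16.95
ee_pos: [0.565, -0.1755, 0.113]
tcp_rot: [2.27, 2.165, 0.003]
wrist_force: [-7.8, 0.1, 5.6]
grip_width: 0.0257
```

Request:
{"name": "carry_out", "arguments": {"series": "-1 0 0 0 0 0 0; -1 0 0 0 0 0 0; -1 0.0005 0 0 0 0 0; -1 0.0005 0 0 0 0 0; -1 0.0005 0 0 0 0 0; -1 0 0 0 0 0 0; -1 0 0 0 0 0 0; -1 0 0 0 0 0 0"}}

```text
time_s: 17.75
ee_pos: [0.565, -0.1745, 0.1129]
tcp_rot: [2.27, 2.164, 0.002]
wrist_force: [-8.5, -3.3, 4.5]
grip_width: 0.0254
```

Request:
{"name": "carry_out", "arguments": {"series": "-1 0.0005 -0.0005 0 0 0 0; -1 0.0005 -0.0003 0 0 0 0; -1 0.0005 0 0 0 0 0; -1 0 0 0 0 0 0; -1 0 0 0 0 0 0; -1 0 0 0 0 0 0; -1 0 0 0 0 0 0; -1 0 0 0 0 0 0"}}

```text
time_s: 18.55
ee_pos: [0.5647, -0.173, 0.1128]
tcp_rot: [2.269, 2.164, 0.003]
wrist_force: [-4.7, -4.4, 1.2]
grip_width: 0.0251
```

Request:
{"name": "carry_out", "arguments": {"series": "-1 -0.0005 0 0 0 0 0; -1 -0.0005 0 0 0 0 0; -1 -0.0005 0 0 0 0 0; -1 -0.0005 0 0 0 0 0; -1 -0.0005 0 0 0 0 0; -1 -0.0005 0 0 0 0 0; -1 0 0 0 0 0 0; -1 0 0 0 0 0 0"}}

```text
time_s: 19.35
ee_pos: [0.5646, -0.1747, 0.1126]
tcp_rot: [2.27, 2.165, 0.005]
wrist_force: [-5.2, 4.1, 4.2]
grip_width: 0.0251
```

Request:
{"name": "carry_out", "arguments": {"series": "-1 0.001 0 0 0 0 0; 0 0 0 0 0 0 0; 0 0 0 0 0 0 0; 0 0 0 0 0 0 0; 0 0 0 -0.03 0 0 0; 0 0 0 -0.03 0 0 0; 0 0 0 0 0 0 0; 0 0.04 0 0 0 0 0"}}

```text
time_s: 20.15
ee_pos: [0.5665, -0.1367, 0.1721]
tcp_rot: [2.273, 2.159, 0.005]
wrist_force: [0.5, 1.0, -0.3]
grip_width: 0.0468
```

Request:
{"name": "carry_out", "arguments": {"series": "0 0.04 0 0 0 0 0; 0 0.03 0 0 0 0 0; 0 0 0 0 0 0 0; 0 0 0 0 0 0 0; 0 0 0 0 0 0 0; 0 0 0 0 0 0 0; 0 0 0 0 0 0 0; 0 0 0 0 0 0 0"}}

```text
time_s: 20.95
ee_pos: [0.5697, -0.0648, 0.1717]
tcp_rot: [2.27, 2.164, 0.004]
wrist_force: [0.3, 0.0, -0.1]
grip_width: 0.047
```

```bash
python3 -c "
from h import *
rep((*POST[3],.105))
im,d=robot.camera('wrist')
print(pix('wrist',(*POST[3],.14)),[(o['p'],o['uv']) for o in robot.tip_of('wrist','post_1')])
im,d=robot.camera('side')
print([(o['p'],o['uv'],world('side',o['uv'],z=.14)) for o in robot.tip_of('side','post_1')])
cv2.imwrite('pics/s2.png',cv2.resize(im[150:310,200:360],None,fx=3.7,fy=3.7,interpolation=cv2.INTER_CUBIC))
"
```

```text
t 20.95 p [ 0.5697 -0.0648  0.1717] f [ 0.3424  0.03   -0.1185] w 0.047004009695555286 q [-0.1767  0.3767  1.499  -0.0012  1.2601 -0.1281]
turn share [ 0.0018  0.0006 -0.0007] axes x,y [ 0.0482  0.9988 -0.0019] [ 0.9988 -0.0482  0.0056]
shift now [ 0.0014 -0.0008  0.0667] shift after turn [ 0.0013 -0.0004  0.0667]
[282.4647 232.7319] []
[(0.82, [282.1, 224.5], array([ 0.5642, -0.0768,  0.14  ])), (0.73, [295.6, 254.5], array([ 0.5602, -0.1794,  0.14  ])), (0.57, [271.4, 193.7], array([0.5764, 0.0414, 0.14  ]))]
```

View pics/s2.png

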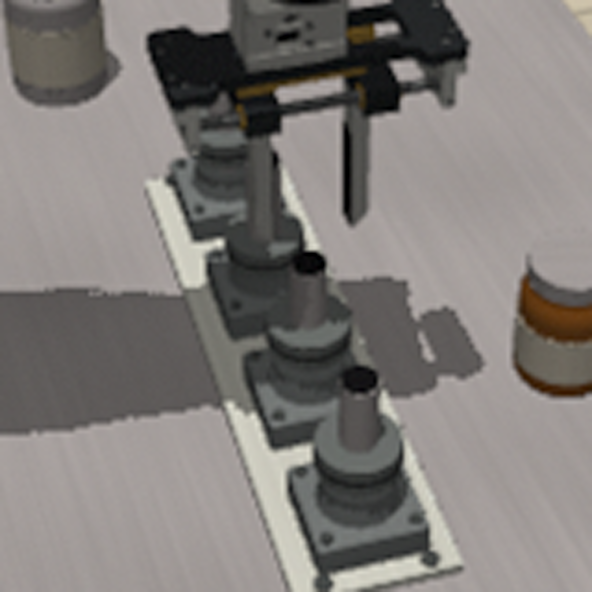

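```bash
python3 - <<'E'
from h import *
for cam in("side","wrist"):
    im,d=robot.camera(cam)
    c=robot.calibration(cam);v,u=np.nonzero(d>0);dd=d[v,u]
    P=(np.linalg.solve(c["intrinsics"],np.vstack([u,v,np.ones(len(u))]))*dd).T@c["T"][:3,:3].T+c["T"][:3,3]
    for i in POST:
        t=(np.linalg.norm(P[:,:2]-POST[i],axis=1)<.022)&(P[:,2]>.134)&(P[:,2]<.145)
        if t.sum(): print(cam,i,t.sum(),P[t].mean(0),(P[t].min(0)+P[t].max(0))/2)
E
```

```text
side 2 10 [0.57775794 0.04260345 0.13647812] [0.57421661 0.04244526 0.13716703]
side 3 73 [ 0.56841245 -0.06675104  0.1389279 ] [ 0.56847463 -0.06519072  0.13873324]
side 4 87 [ 0.56337696 -0.17547869  0.1387873 ] [ 0.56391614 -0.17316145  0.13866404]
wrist 2 1601 [0.57461461 0.04650143 0.14042285] [0.57472025 0.04683381 0.13865419]
wrist 3 1137 [ 0.56974694 -0.06187173  0.14021916] [ 0.56996027 -0.06268844  0.1385399 ]
wrist 4 922 [ 0.56483555 -0.1694472   0.13965582] [ 0.56492165 -0.17087299  0.1382252 ]
```

Request:
{"name": "carry_out", "arguments": {"series": "-0.23 0.0012 -0.0005 0 0.0018 0.0006 -0.0007; -0.23 0 0 0 0 0 0; -0.23 0 0 0.025 0 0 0; -0.23 0 0 0.025 0 0 0; -0.23 0 0 0.02 0 0 0; -0.23 0 0 0.005 0 0 0; -0.23 0 0 0 0 0 0; -0.23 0 0 0 0 0 0", "newtons": 20}}

```text
time_s: 22.05
ee_pos: [0.5698, -0.0632, 0.0979]
tcp_rot: [2.27, 2.17, 0.001]
wrist_force: [0.2, -0.3, 0.2]
grip_width: 0.0361
```

Request:
{"name": "carry_out", "arguments": {"series": "-0.23 0 0 0.005 0 0 0; -0.23 0 0 0.005 0 0 0; -0.23 0 0 0.005 0 0 0; -0.23 0 0 0.004 0 0 0; -0.23 0 0 0.002 0 0 0; -0.23 0 0 0 0 0 0; -0.23 0 0 0 0 0 0; -0.23 0 0 0 0 0 0"}}

```text
time_s: 22.85
ee_pos: [0.5698, -0.0631, 0.0763]
tcp_rot: [2.27, 2.17, 0.002]
wrist_force: [1.5, -0.1, 5.2]
grip_width: 0.0362
```

Request:
{"name": "carry_out", "arguments": {"series": "-0.23 0 0 0.0015 0 0 0; -0.23 0 0 0.0015 0 0 0; -0.23 0 0 0 0 0 0; -0.23 0 0 0 0 0 0; -0.23 0 0 0 0 0 0; -0.23 0 0 0 0 0 0; -0.23 0 0 0 0 0 0; -0.23 0 0 0 0 0 0"}}

```text
time_s: 23.65
ee_pos: [0.5703, -0.0633, 0.0756]
tcp_rot: [2.269, 2.169, 0.003]
wrist_force: [-5.7, 2.1, 27.9]
grip_width: 0.0368
```

Request:
{"name": "carry_out", "arguments": {"series": "-0.1 0 0 -0.02 0 0 0; 0 0 0 -0.04 0 0 0; 0 0 0 -0.04 0 0 0; 0 0 0 -0.04 0 0 0; 0 0 0 -0.03 0 0 0; 0 0 0 0 0 0 0; 0 0 0 0 0 0 0; 0 0 0 0 0 0 0"}}

```text
time_s: 24.45
ee_pos: [0.5687, -0.063, 0.2411]
tcp_rot: [-2.27, -2.169, 0.002]
wrist_force: [-0.1, 0.2, 0.5]
grip_width: 0.0472
```

```bash
python3 - <<'E'
from h import *
rep()
ims=[]
for cam in("scene","side"):
    im,d=robot.camera(cam)
    ims.append(cv2.resize(im[150:310,200:360],(400,400),interpolation=cv2.INTER_CUBIC))
    c=robot.calibration(cam);v,u=np.nonzero(d>0);dd=d[v,u]
    P=(np.linalg.solve(c["intrinsics"],np.vstack([u,v,np.ones(len(u))]))*dd).T@c["T"][:3,:3].T+c["T"][:3,3]
    for i in POST:
        r=np.linalg.norm(P[:,:2]-POST[i],axis=1)
        t=(r<.022)&(P[:,2]>.134)&(P[:,2]<.145); k=(r>.015)&(r<.026)&(P[:,2]>.066)&(P[:,2]<.1)
        print(cam,i,t.sum(),P[t].mean(0),"collar top",np.median(P[k][:,2]))
    for l in("tin","tub","jar"): print(l,[world(cam,o["uv"],z=0) for o in robot.tip_of(cam,l)][:1])
cv2.imwrite("pics/e.png",np.hstack(ims))
E
```

```text
t 24.45 p [ 0.5687 -0.063   0.2411] f [-0.0553  0.189   0.466 ] w 0.04718655083618303 q [-0.1744  0.3272  1.4024 -0.      1.4146 -0.1291]
turn share [-0.0008 -0.0001  0.0002] axes x,y [0.0453 0.999  0.0003] [ 0.999  -0.0453 -0.0026]
scene 1 62 [0.5802 0.1575 0.1396] collar top 0.09013006264039536
scene 2 54 [0.5746 0.0481 0.1402] collar top 0.07661627359076784
scene 3 52 [ 0.5692 -0.0624  0.1395] collar top 0.07594663044192318
scene 4 48 [ 0.5647 -0.1708  0.1399] collar top 0.08849014801793897
tin [array([0.4949, 0.3701, 0.    ])]
tub [array([ 0.5549, -0.4296,  0.    ])]
jar [array([ 0.7572, -0.08  ,  0.    ])]
side 1 55 [0.5792 0.1528 0.1389] collar top 0.08926780001916546
side 2 56 [0.574  0.0441 0.1387] collar top 0.07519983093015986
side 3 71 [ 0.5688 -0.0665  0.1388] collar top 0.07577578957280423
side 4 82 [ 0.5636 -0.1753  0.1393] collar top 0.08757925486196866
tin [array([ 0.4933,  0.3831, -0.    ])]
tub [array([ 0.5437, -0.4334,  0.    ])]
jar [array([ 0.7545, -0.0612,  0.    ])]
```

View pics/e.png

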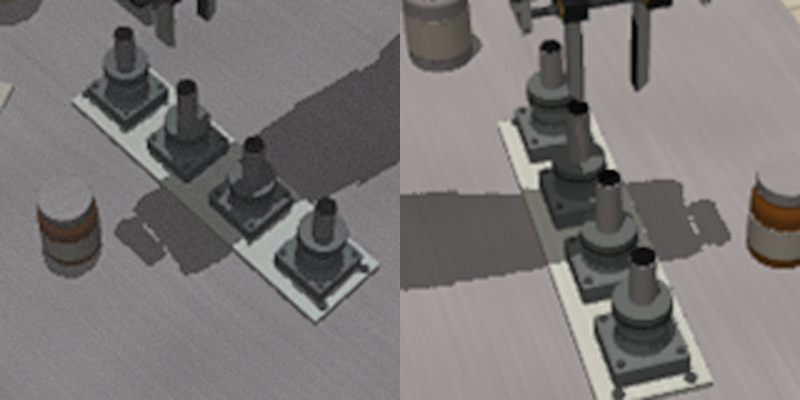

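The picture shows the middle two collars down (scene half about (185,140) and (250,195)), the outer two up and the gripper clear above.

```bash
python3 -c "
from workcell import robot
print(robot.job_done())"
```

```text
the job is handed in; nothing more can be done
None
```

I found posts 2 and 3 from the left to be loose, pushed both collars fully home, and handed the job in at about 24.5 s. It reports no verdict, so what follows is from my own readings.

- **Post 2 (loose):** I gripped it softly (4 N) and rocked it about 5.5 mm left, then about 5.5 mm right, with only 0–1 N along the rail.
- **Post 3 (loose):** I rocked it about 3.5 mm each way, and it followed freely at about 1 N.
- **Post 4 (firm):** it pushed back with about 4 N each way within 2 mm, so I left it alone.
- **Post 1:** I did not touch it. I took it as sound by elimination, since exactly two posts are loose.

**Last checks:**
- **Collars:** tops of posts 2 and 3 measure about 76 mm above the table (home), and pressing met a hard stop at 28–30 N. Posts 1 and 4 measure about 90 and 88 mm, so still up.
- **Posts:** all four tops are within about 1 mm of where they started. The robot is clear above everything.
- **Tin, tub and jar:** the scene camera puts them within about 7 mm of their first positions. The side camera gave the jar 14 mm and the others up to 8 mm. I put that down to detector scatter, because the arm never came near them.

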